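# Rock the stuck locating block out of its nest

### The job

The upright steel locating block is held tight in the small aluminium nest by two stiff keepers. Grip its upright top, rock it from side to side, toward one keeper housing and then the other, until both keepers have been pushed back and it comes free. Then lift it straight out and finish still holding it, upright and just clear above the nest (its foot a finger's breadth or two above the housings), leaving the things round about where they are.

Things in the scene. Friction and masses are not known exactly. Their poses are not given: they have to be found in the camera images.
- block_grip (a point): Grip point: centre of the plain prism at the top of the loose steel locating block, 24 mm along x, 20 mm along y, 41 mm tall (18 mm of it above this point). z is up along the block; y, across the 20 mm side, is the way it can be rocked. The block rocks about the axis of its round foot, which lies 70 mm below this point.
- locating_block: The locating block, 98 mm tall, about 0.35 kg; origin at the lowest point of its foot, 80 mm below block_grip, axes as there. The foot is a half-round bar along x, radius 10 mm; the stem is 30 mm (x) by 20 mm (y). Each y face has a 5 mm deep notch, 34 to 47 mm above the origin, in which a keeper sits and catches if the block is pulled straight up.
- nest_mouth (a point): Point over the centre of the fixed nest, level with the flat tops of its two keeper housings (its highest parts), 58 mm above the table. Axes as the nest's: z up, y toward the keeper_left housing, the same as the seated block's. The seated block's grip point is 30 mm above this point, 88 mm above the table.
- nest: The nest: aluminium base plate 84 mm (x) by 116 mm (y) by 8 mm, a housing at each y end (40 by 24 mm, inner faces 26 mm from the centre), steel rails and end walls (at most 36 mm above the table) round the block's foot with 1 mm play. Fixed. Origin on the table under its centre. The block's foot rests on the plate.
- keeper_left (a joint): Travel (m) of the flat steel keeper bar in the +y housing, outward along y; 0 to 0.0015 at the start (in the notch), stop at 0.007. Stiff: about 12 N of friction, no spring, stays where pushed. Tilting the block's top 0.22 to 0.33 rad toward +y (15 to 22 mm at the grip point) pushes it back. The block lifts out once both are back about 5 mm.
- keeper_right (a joint): The same for the keeper in the -y housing; it travels toward -y, pushed back by tilting the block's top toward -y.
- mount_a7: Bystander, to be left alone: round moulded specimen mount, 38 mm across, 20 mm tall, near the nest's +y end; origin at the centre of its underside.
- test_block_a: Bystander, to be left alone: round test block, 64 mm across, 13 mm tall, in front of the nest (toward the robot); origin at the centre of its underside.
- loupe: Bystander, to be left alone: loupe, black, 39 mm across, 34 mm tall, near the nest's -y end; origin at the centre of its underside.
- mount_k1: Bystander, to be left alone: small round specimen mount, 30 mm across, 20 mm tall, behind the nest; origin at the centre of its underside.
Things that resemble listed ones, but are neither listed nor needed, are in the scene too. Leave any turquoise or yellow look-alike of the nest alone.

How it is judged:
By the outcome, as a careful person would: the job done as asked, in the order asked, and still so for the second after the job is handed in, while the arm keeps its last pose, push and grip.
It also fails if it takes over 38 s, if anything falls off the work surface, if the arm or the gripper's body presses on something with over 40 N, if the wrist force passes 120 N, or if a joint passes its speed limit or range.

### The arm

A 6-joint arm with a two-finger parallel gripper is mounted at the origin on a cart in front of the work surface, level with it; the furniture and walls round the work are solid. World frame = base frame: x ahead of the robot, y to its left, z up, the work surface at z = 0. Lengths are in m, angles in degrees, forces in N, time in s.
With the tool pointing down it reaches from about 0.35 to 0.875 m from the base axis. Payload 4.2 kg.
Tool frame: the origin (TCP) lies midway between the tips of the shut fingers; the grasp point (between the pads) lies 19 mm behind it; z points along the fingers, y is the line along which they close (so a half turn about z gives the same grasp; the last joint's range is limited). The gripper opens to 87 mm and grips with 3 to 60 N. Pads are 19 mm wide; open, the fingers measure 117 mm over their backs; the gripper's body (75 mm by 190 mm) begins 51 mm behind the grasp point.
Start: joints at [-52.391, 22.042, 0.453, 0, -68.411, -14.817], TCP at [0.242, -0.576, 0.223] pointing down, gripper open.
Joint ranges: [-179.83, 179.83], [-69.29, 118.12], [-61.27, 80.66], [-181.25, 117.63], [-171.15, -9.14], [-177.46, 177.46]. Speed limits (degrees/s): [159.86, 159.86, 180, 180, 180, 180].

### API

Orientations are given as a 3x3 rotation matrix whose columns are the frame's x, y, z axes.
In Python, from station import sense, capture, finish_job, silhouettes, landmark_of gives the robot as it stands.
- The arm moves only by the tool step_arm, never from a script. Its arguments are lists of equal length, an entry for each row: "linear": the shift along the tool's x, y, z in mm, a list of three; "delta_rot": the turn, a rotation vector about the tool's x, y, z in rad, a list of three; "grip": the finger opening in mm, from 0 to 87. A call has 1 to 10 rows; each row shifts and turns the commanded pose from where the row before left it, along the tool's axes as they then stand; what a row does not reach is not made up. A row lasts 1/8 s, in which the tool goes at most 62.5 mm and 10.7 degrees, less where a joint would pass 70% of its speed; a pose out of reach is approached as far as the arm can. A call with a gripper value outside its range is refused whole. The fingers move at their own pace and stop on an object; the grip force is fixed at half the most. Time passes only in rows, so rows that do not move let the fingers close. It gives the time, the measured TCP pose, the force, the opening and the grip force at its end, in the units of the state.
- sense(): the state, without advancing time (a new reading comes with each control period).
- capture(name): name is "side" or "top"; returns a dict with "img" (480x640x3 uint8, red, green, blue), "fx", "fy", "cx", "cy" (pixels), "world_to_cam" (4x4, takes a point from world to camera coordinates). Camera axes: x right, y up, looking along -z (the intrinsics and any distortion apply to the point x, -y, -z); pixel columns grow to the right and rows downward; lengths in m; the calibration is good to about 2 mm. A picture is of the moment at which its call begins. There is no depth.
- finish_job(): hands the job in; it is judged then, once.
Trained networks look in the newest picture that a camera, given by its name, has taken for a name from the list of things; names that differ only in an ending like _2 or _b are one class to them, and where a whole thing is asked for, a point or a joint stands for the part that bears it (a point fixed in the world has none). Each returns a list of dicts, best first, with "score" (0 to 1); they miss things now and then, are a little off and sometimes report something else, mostly with a low value. They report only what shows in the picture. A call takes as long as a camera call. They do not tell look-alikes from the thing itself.
- silhouettes(camera, label): "mask" (480x640 bool, what is visible of it) and "point" ([column, row] in pixels, amid what is visible of it).
- landmark_of(camera, label): "point" ([column, row] in pixels: a listed point, or the origin of a listed thing).
The state is a dict: "time_s": time; "joints": joint angles; "joint_velocities": joint speeds; "effort": joint torques, N m; "tcp_pos": TCP position; "ee_rot": TCP orientation; "wrist_force": force on the tool from outside, world axes, zero at the start; "moment": the same for the moment, N m; "gripper_width": opening from 0.0 (shut) to 1.0 (fully open); "gripper_force": force on a finger pad.
Only numpy, scipy, OpenCV 4.12 (cv2) and the standard library are available. Lean on these libraries where they do the work, as an engineer would, in place of code of your own. Each camera call takes 0.05 s, during which the arm holds its last target. There are 200 camera calls.

## Working session

There is one attempt and no reset: what is moved stays moved. The work goes in short steps, Python scripts to look and compute and a tool call to move; the robot and the scene stay as the last step left them, time stands still between calls to the robot, and variables do not carry over. Pictures are saved under pics/ and viewed, at most 10 in all, crops included, and the job is handed in when it is done.

Besides the shell and the picture viewer there is one more tool, called after "Request:" as name(argument=value, ...) on one line, values as JSON. step_arm: Moves the arm, as the interface text tells. Its arguments: {"type":"object","properties":{"linear":{"type":"array"},"delta_rot":{"type":"array"},"grip":{"type":"array"}},"required":["linear","delta_rot","grip"]}

```bash
mkdir -p pics
cat > h.py <<'E'
import numpy as np, cv2
from station import *
def proj(c,P):
    p=(c["world_to_cam"]@np.append(P,1))[:3]
    return np.array([c["cx"]+c["fx"]*p[0]/-p[2], c["cy"]+c["fy"]*-p[1]/-p[2]])
def ray(c,uv):
    M=np.array(c["world_to_cam"]);R=M[:3,:3];o=-R.T@M[:3,3]
    d=R.T@np.array([(uv[0]-c["cx"])/c["fx"],-(uv[1]-c["cy"])/c["fy"],-1]);return o,d
def onz(c,uv,z):
    o,d=ray(c,uv);return o+d*(z-o[2])/d[2]
def tri(cs,uvs):
    A=0;b=0
    for c,uv in zip(cs,uvs):
        o,d=ray(c,uv);d=d/np.linalg.norm(d);Q=np.eye(3)-np.outer(d,d);A=A+Q;b=b+Q@o
    return np.linalg.solve(A,b)
E
python3 - <<'E'
from h import *
for n in("top","side"):
    c=capture(n);cv2.imwrite(f"pics/{n}1.png",c["img"][:,:,::-1]); print(n,[k for k in c])
    for l in("block_grip","nest_mouth","locating_block","nest","mount_a7","loupe","test_block_a","mount_k1"):
        for r in landmark_of(n,l)[:4]:
            z={"block_grip":.088,"nest_mouth":.058,"locating_block":.008}.get(l,0)
            print(n,l,np.round(r["point"]),round(r["score"],2),onz(c,r["point"],z).round(4))
E
```

```text
top ['img', 'fx', 'fy', 'cx', 'cy', 'world_to_cam']
top block_grip [347. 280.] 0.5 [0.4672 0.0319 0.088 ]
top nest_mouth [193. 281.] 0.94 [0.4588 0.2861 0.058 ]
top nest_mouth [350. 280.] 0.69 [0.4655 0.0264 0.058 ]
top nest_mouth [460. 168.] 0.62 [ 0.6554 -0.153   0.058 ]
top locating_block [349. 278.] 0.75 [0.4679 0.0261 0.008 ]
top nest [452. 175.] 0.81 [ 0.6535 -0.1543  0.    ]
top nest [348. 279.] 0.69 [0.4666 0.028  0.    ]
top nest [201. 277.] 0.69 [0.4644 0.2885 0.    ]
top mount_a7 [294. 250.] 0.72 [0.5159 0.1248 0.    ]
top loupe [405. 300.] 0.84 [ 0.4321 -0.0726  0.    ]
top test_block_a [354. 338.] 0.89 [0.364  0.0157 0.    ]
top mount_k1 [387. 239.] 0.82 [ 0.5381 -0.0407  0.    ]
side ['img', 'fx', 'fy', 'cx', 'cy', 'world_to_cam']
side block_grip [284. 247.] 0.79 [0.4686 0.0309 0.088 ]
side block_grip [282. 285.] 0.58 [ 0.4728 -0.0956  0.088 ]
side block_grip [286. 287.] 0.27 [ 0.4801 -0.1021  0.088 ]
side nest_mouth [289. 263.] 0.79 [0.4772 0.0256 0.058 ]
side nest_mouth [393. 322.] 0.7 [ 0.6438 -0.156   0.058 ]
side nest_mouth [288. 209.] 0.63 [0.4606 0.2781 0.058 ]
side locating_block [283. 285.] 0.79 [0.4634 0.0276 0.008 ]
side nest [289. 233.] 0.9 [0.4614 0.27   0.    ]
side nest [394. 348.] 0.88 [ 0.651  -0.1477  0.    ]
side nest [286. 288.] 0.8 [ 0.4682  0.0282 -0.    ]
side mount_a7 [309. 261.] 0.57 [0.5115 0.13   0.    ]
side mount_a7 [264. 324.] 0.25 [ 0.438  -0.0824  0.    ]
side loupe [263. 321.] 0.77 [ 0.4357 -0.0741  0.    ]
side loupe [308. 262.] 0.53 [0.5103 0.1262 0.    ]
side test_block_a [235. 288.] 0.7 [ 0.3703  0.0294 -0.    ]
side mount_k1 [319. 310.] 0.8 [ 0.5318 -0.0435  0.    ]
```

View pics/top1.png

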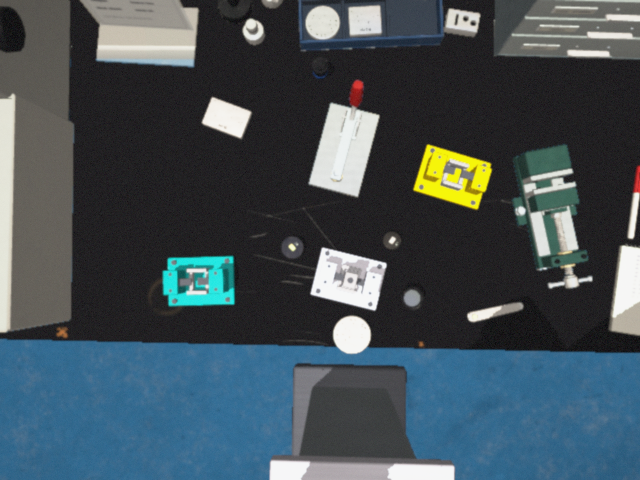

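View pics/side1.png

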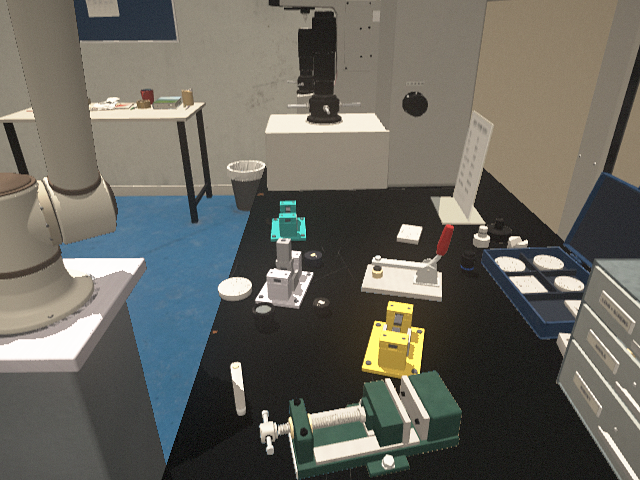

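The aluminium nest with the block is at top (348,279) / side (286,288). The turquoise one at top (200,280) and the yellow one at top (453,176) are the look-alikes: wrong colour and no block. I'll confirm this in a crop and measure the yaw.

Run:
```python
from h import *
c=capture("top");s=capture("side")
a=cv2.resize(c["img"][235:325,300:400],(800,720),interpolation=cv2.INTER_CUBIC)[:600]
b=cv2.resize(s["img"][230:310,240:330],(675,600),interpolation=cv2.INTER_CUBIC)
img=np.hstack([cv2.resize(a,(400,300)),cv2.resize(b,(400,300))])
im=np.vstack([img]);im=cv2.resize(c["img"][240:315,300:400],(800,600),interpolation=cv2.INTER_CUBIC)
cv2.imwrite("pics/crop.png",im[:,:,::-1])
m=max(silhouettes("top","nest"),key=lambda r:-abs(r["point"][0]-348)-abs(r["point"][1]-279))
mask=m["mask"]; print(m["point"],mask.sum())
pts=np.argwhere(mask)[:,::-1].astype(np.float32)
# plate-plane world coordinates, rectangle
W=np.array([onz(c,p,.008)[:2] for p in pts],np.float32)*1000
print(cv2.minAreaRect(W)); 
# block mask yaw/centre
for r in silhouettes("top","locating_block")[:2]: print(r["score"],r["point"],r["mask"].sum())
uv=[max(landmark_of(n,"block_grip"),key=lambda r:-abs(r["point"][1]-y))["point"] for n,y in(("top",280),("side",247))]
print(uv,tri([c,s],uv))
```

```text
[342.7, 279.8] 3042
((467.2526550292969, 27.80972671508789), (118.19534301757812, 86.19473266601562), 77.13471221923828)
0.79 [349.2, 279.6] 251
0.41 [339.2, 278.3] 47
[[349.6, 276.2], [283.4, 245.2]] [0.47043006 0.02756889 0.09421063]
```

View pics/crop.png

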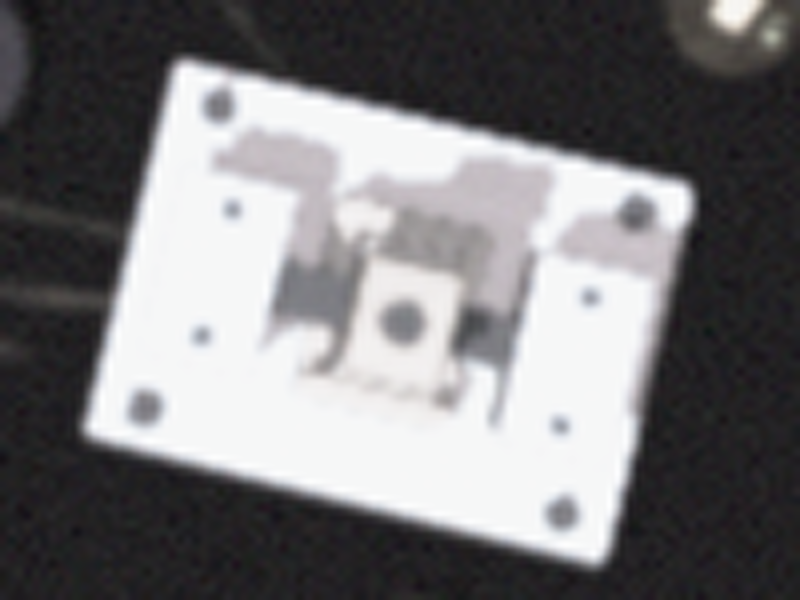

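The crop shows the grey nest with the steel block in it, its top hole at crop (403,322), i.e. top pixel (350.4,280.3). This is the one. Next come the block centre and the move numbers.

Run:
```python
from h import *
from scipy.spatial.transform import Rotation as R
c=capture("top");s=capture("side")
print("top hole",onz(c,[350.4,280.3],.106))
# tri of the block silhouette top in side
m=max(silhouettes("side","locating_block"),key=lambda r:r["score"]);p=np.argwhere(m["mask"]);print(m["point"],p.min(0),p.max(0))
for z in(.106,.088):print(proj(s,[.467,.028,z]),proj(c,[.467,.028,z]))
st=sense();print(st["tcp_pos"],st["ee_rot"],st["joints"],st["wrist_force"])
E0=np.array(st["ee_rot"]);b=np.radians(77.13)
for sg in(1,-1):
    y=sg*np.array([np.cos(b),np.sin(b),0]);z=np.array([0,0,-1.]);T=np.stack([np.cross(y,z),y,z],1)
    print(T.round(3),R.from_matrix(E0.T@T).as_rotvec(),"shift in start tool",E0.T@(np.array([.467,.028,.15])-st["tcp_pos"])*1000)
```

```text
top hole [0.46680651 0.02677974 0.106     ]
[282.7, 252.2] [238 276] [274 294]
[282.62647794 239.38009338] [349.61700095 280.16068812]
[283.05835787 248.04381352] [349.27250799 279.84597985]
[ 0.24212766 -0.57617302  0.22256915] [[-9.21926843e-01 -3.87364036e-01 -3.15721104e-06]
 [-3.87364036e-01  9.21926843e-01 -1.64528447e-05]
 [ 9.28395795e-06 -1.39453292e-05 -1.00000000e+00]] [-5.23914751e+01  2.20406063e+01  4.53465859e-01  7.72794246e-04
 -6.84122232e+01 -1.48182281e+01] [-0.66035734 -0.61032755  0.38241114]
[[-0.975  0.223  0.   ]
 [ 0.223  0.975  0.   ]
 [ 0.     0.    -1.   ]] [-1.63813655e-05 -4.64255878e-06  6.22394554e-01] shift in start tool [-441.35141841  469.8968826    72.55849653]
[[ 0.975 -0.223  0.   ]
 [-0.223 -0.975  0.   ]
 [ 0.    -0.    -1.   ]] [ 6.04414666e-06 -2.13268976e-05 -2.51919810e+00] shift in start tool [-441.35141841  469.8968826    72.55849653]
```

Request:
step_arm(linear=[[-40, 42.7, 0], [-40, 42.7, 0], [-40, 42.7, 0], [-40, 42.7, 0], [-40, 42.7, 0], [-40, 42.7, 0], [-40, 42.7, 0], [-40, 42.7, 0], [-40, 42.7, 0], [-40, 42.7, 0]], delta_rot=[[0, 0, 0], [0, 0, 0], [0, 0, 0], [0, 0, 0], [0, 0, 0], [0, 0, 0], [0, 0, 0], [0, 0, 0], [0, 0, 0], [0, 0, 0]], grip=[75, 75, 75, 75, 75, 75, 75, 75, 75, 75])

```text
time_s: 2.6
tcp_pos: [0.446, -0.0256, 0.2231]
ee_rot: [[-0.922, -0.388, 0.001], [-0.388, 0.922, 0.0], [-0.001, -0.0, -1.0]]
wrist_force: [1.4, -1.2, 0.7]
gripper_width: 0.86
gripper_force: 0.0
```

Request:
step_arm(linear=[[-41, 43, 0], [0, 0, 0], [0, 0, 0], [0, 0, 0], [0, 0, 0], [0, 0, 0], [0, 0, 0], [0, 0, 0]], delta_rot=[[0, 0, 0], [0, 0, 0.1245], [0, 0, 0.1245], [0, 0, 0.1245], [0, 0, 0.1245], [0, 0, 0.1245], [0, 0, 0], [0, 0, 0]], grip=[70, 70, 70, 70, 70, 70, 70, 70])

```text
time_s: 3.6
tcp_pos: [0.4666, 0.028, 0.2226]
ee_rot: [[-0.975, 0.221, 0.0], [0.221, 0.975, 0.0], [-0.0, 0.0, -1.0]]
wrist_force: [-0.1, -1.0, -0.1]
gripper_width: 0.804
gripper_force: 0.0
```

```bash
cat > d.py <<'E'
from h import *
from scipy.spatial.transform import Rotation as R
import sys
st=sense();E0=np.array(st["ee_rot"]);b=np.radians(77.13)
y=np.array([np.cos(b),np.sin(b),0]);z=np.array([0,0,-1.]);T=np.stack([np.cross(y,z),y,z],1)
tg=np.array([.467,.0275,.075])
print("t",st["time_s"],"pos",st["tcp_pos"].round(4) if hasattr(st["tcp_pos"],'round') else st["tcp_pos"])
print("err tool mm",(E0.T@(tg-st["tcp_pos"])*1000).round(1),"rot",R.from_matrix(E0.T@T).as_rotvec().round(4))
print("F",np.round(T.T@st["wrist_force"],1),"M",np.round(T.T@st["moment"],2),"w",st["gripper_width"]*87,"gf",st["gripper_force"])
E
python3 d.py
```

```text
t 3.6 pos [0.4666 0.028  0.2226]
err tool mm [ -0.4  -0.4 147.6] rot [0.0002 0.0002 0.0017]
F [-0.1 -1.   0.1] M [ 0.02 -0.02 -0.  ] w 69.94520047108068 gf 0.0
```

Now down to the block, close to 36 mm so the fingers stand off it, and check with a picture.

Request:
step_arm(linear=[[-0.4, -0.4, 40], [0, 0, 40], [0, 0, 35], [0, 0, 22], [0, 0, 10.5], [0, 0, 0], [0, 0, 0]], delta_rot=[[0, 0, 0], [0, 0, 0], [0, 0, 0], [0, 0, 0], [0, 0, 0], [0, 0, 0], [0, 0, 0]], grip=[60, 60, 60, 60, 50, 36, 36])

```text
time_s: 4.47
tcp_pos: [0.4677, 0.0278, 0.076]
ee_rot: [[-0.975, 0.222, 0.002], [0.222, 0.975, 0.001], [-0.002, 0.001, -1.0]]
wrist_force: [-0.3, -0.2, 0.6]
gripper_width: 0.452
gripper_force: 0.0
```

```bash
python3 d.py
python3 - <<'E'
from h import *
s=capture("side")
cv2.imwrite("pics/s2.png",cv2.resize(s["img"][180:315,230:370],(622,600),interpolation=cv2.INTER_CUBIC)[:,:,::-1])
E
```

```text
t 4.475 pos [0.4677 0.0278 0.076 ]
err tool mm [ 0.7 -0.4  1. ] rot [0.0011 0.0018 0.0004]
F [ 0.2 -0.3 -0.6] M [ 0.07 -0.01 -0.01] w 39.33079486315541 gf 0.0
```

View pics/s2.png

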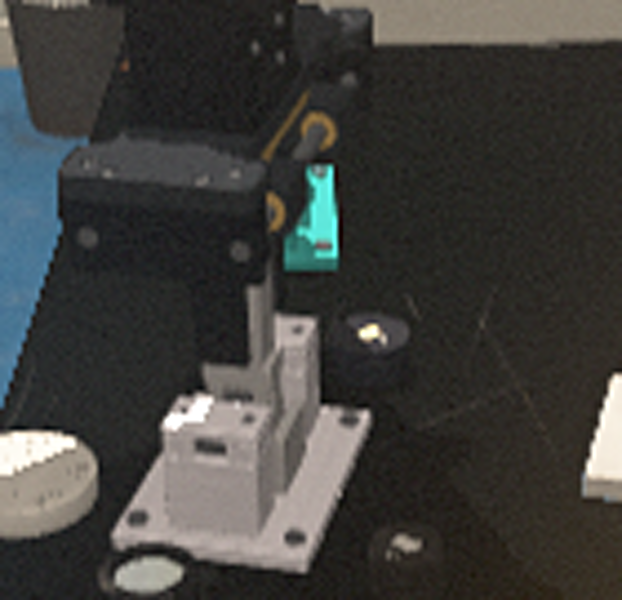

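The fingers straddle the block's top, with the near finger at crop (222,320) and its tip above the housing. Closing.

Request:
step_arm(linear=[[0, 0, 0], [0, 0, 0], [0, 0, 0], [0, 0, 0], [0, 0, 0], [0, 0, 0]], delta_rot=[[0, 0, 0], [0, 0, 0], [0, 0, 0], [0, 0, 0], [0, 0, 0], [0, 0, 0]], grip=[25, 15, 10, 10, 10, 10])

```text
time_s: 5.28
tcp_pos: [0.4672, 0.0276, 0.0754]
ee_rot: [[-0.975, 0.223, 0.001], [0.223, 0.975, 0.0], [-0.001, 0.0, -1.0]]
wrist_force: [-1.2, 0.7, 3.7]
gripper_width: 0.23
gripper_force: 29.9
```

```bash
python3 d.py
```

```text
t 5.275 pos [0.4672 0.0276 0.0754]
err tool mm [ 0.2 -0.2  0.4] rot [0.0003 0.0007 0.0002]
F [ 1.3  0.4 -3.7] M [-0.14  0.17  0.05] w 19.970399121691166 gf 29.92026358762928
```

Request:
step_arm(linear=[[0, 2.9, 0.1], [0, 2.9, 0.1], [0, 2.9, 0.1], [0, 2.9, 0.1], [0, 2.9, 0.1], [0, 2.3, 0.1], [0, 0, 0], [0, 0, 0]], delta_rot=[[0.05, 0, 0], [0.05, 0, 0], [0.05, 0, 0], [0.05, 0, 0], [0.05, 0, 0], [0.04, 0, 0], [0, 0, 0], [0, 0, 0]], grip=[10, 10, 10, 10, 10, 10, 10, 10])

```text
time_s: 6.28
tcp_pos: [0.4706, 0.0428, 0.0732]
ee_rot: [[-0.975, 0.213, -0.064], [0.223, 0.934, -0.281], [0.0, -0.288, -0.958]]
wrist_force: [-0.3, -2.9, 7.9]
gripper_width: 0.225
gripper_force: 30.0
```

```bash
python3 d.py
```

```text
t 6.275 pos [0.4706 0.0428 0.0732]
err tool mm [  0.1 -15.5   2.8] rot [-2.923e-01 -0.000e+00  2.000e-04]
F [-0.4 -2.9 -7.9] M [ 0.58 -0.25 -0.04] w 19.58783959583821 gf 30.01114083454013
```

Request:
step_arm(linear=[[0, 1.1, 0], [0, 0, 0], [0, -2.9, 0.1], [0, -2.9, 0.1], [0, -2.9, 0.1], [0, -2.9, 0.1], [0, -2.9, 0.1], [0, -2.9, 0.1], [0, -0.6, 0], [0, 0, 0]], delta_rot=[[0.02, 0, 0], [0, 0, 0], [-0.05, 0, 0], [-0.05, 0, 0], [-0.05, 0, 0], [-0.05, 0, 0], [-0.05, 0, 0], [-0.05, 0, 0], [-0.01, 0, 0], [0, 0, 0]], grip=[10, 10, 10, 10, 10, 10, 10, 10, 10, 10])

```text
time_s: 7.52
tcp_pos: [0.4674, 0.0275, 0.0753]
ee_rot: [[-0.975, 0.223, 0.001], [0.223, 0.975, -0.0], [-0.001, 0.0, -1.0]]
wrist_force: [-0.5, 0.8, 6.3]
gripper_width: 0.225
gripper_force: 29.9
```

```bash
python3 d.py
```

```text
t 7.525 pos [0.4674 0.0275 0.0753]
err tool mm [ 0.4 -0.1  0.3] rot [ 0.0001  0.0009 -0.0002]
F [ 0.7  0.7 -6.3] M [-0.32  0.45 -0.02] w 19.56940443798901 gf 29.927744746019016
```

Request:
step_arm(linear=[[0, -2.9, 0.1], [0, -2.9, 0.1], [0, -2.9, 0.1], [0, -2.9, 0.1], [0, -2.9, 0.1], [0, -2.9, 0.1], [0, -0.6, 0], [0, 0, 0], [0, 0, 0]], delta_rot=[[-0.05, 0, 0], [-0.05, 0, 0], [-0.05, 0, 0], [-0.05, 0, 0], [-0.05, 0, 0], [-0.05, 0, 0], [-0.01, 0, 0], [0, 0, 0], [0, 0, 0]], grip=[10, 10, 10, 10, 10, 10, 10, 10, 10])

```text
time_s: 8.65
tcp_pos: [0.4647, 0.0129, 0.0729]
ee_rot: [[-0.975, 0.212, 0.07], [0.223, 0.927, 0.301], [-0.002, 0.309, -0.951]]
wrist_force: [1.4, 11.0, 7.6]
gripper_width: 0.231
gripper_force: 30.2
```

```bash
python3 d.py
python3 - <<'E'
from h import *
s=capture("side")
cv2.imwrite("pics/s3.png",cv2.resize(s["img"][180:315,230:370],(622,600),interpolation=cv2.INTER_CUBIC)[:,:,::-1])
E
```

```text
t 8.65 pos [0.4647 0.0129 0.0729]
err tool mm [ 1.  14.7  2.5] rot [0.3139 0.0016 0.    ]
F [ 1.1 11.1 -7.6] M [-2.63  0.33 -0.09] w 20.082573768350777 gf 30.15436738729477
```

View pics/s3.png

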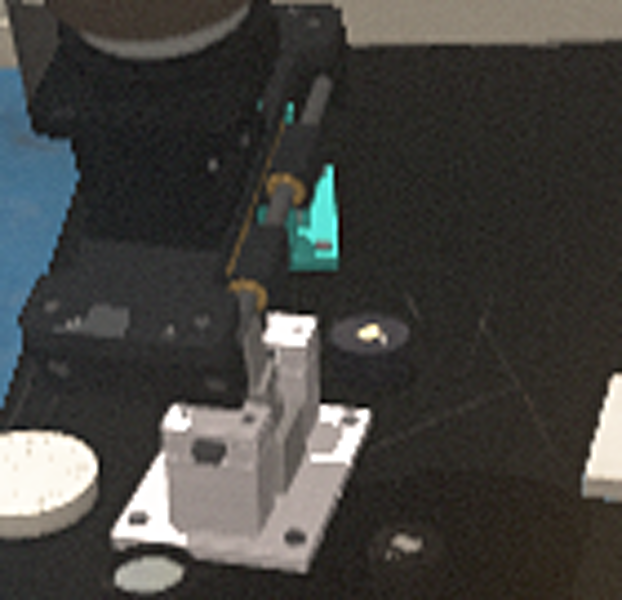

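The tilt toward -y is 0.31 rad, but the TCP lags by about 2.7 mm with about 11 N, so the right keeper may not be fully back. I'll push a little further that way.

Request:
step_arm(linear=[[0, -1.5, 0], [0, -1.5, 0], [0, 0, 0], [0, 0, 0]], delta_rot=[[0, 0, 0], [0, 0, 0], [0, 0, 0], [0, 0, 0]], grip=[10, 10, 10, 10])

```text
time_s: 9.2
tcp_pos: [0.4646, 0.0124, 0.0727]
ee_rot: [[-0.975, 0.212, 0.071], [0.223, 0.926, 0.304], [-0.002, 0.312, -0.95]]
wrist_force: [1.3, 20.8, 8.4]
gripper_width: 0.226
gripper_force: 30.1
```

```bash
python3 d.py
```

```text
t 9.2 pos [0.4646 0.0124 0.0727]
err tool mm [ 1.1 15.2  2.6] rot [ 3.177e-01  1.800e-03 -3.000e-04]
F [ 3.3 20.6 -8.4] M [-5.33  0.95 -0.35] w 19.68105321865951 gf 30.077744498848915
```

It moved only 0.5 mm for 10 N more, so the keeper is at its stop. Back upright.

Request:
step_arm(linear=[[0, 3, 0], [0, 2.9, 0.1], [0, 2.9, 0.1], [0, 2.9, 0.1], [0, 2.9, 0.1], [0, 2.9, 0.1], [0, 2.9, 0.1], [0, 0.6, 0], [0, 0, 0]], delta_rot=[[0, 0, 0], [0.05, 0, 0], [0.05, 0, 0], [0.05, 0, 0], [0.05, 0, 0], [0.05, 0, 0], [0.05, 0, 0], [0.01, 0, 0], [0, 0, 0]], grip=[10, 10, 10, 10, 10, 10, 10, 10, 10])

```text
time_s: 10.32
tcp_pos: [0.4685, 0.029, 0.0752]
ee_rot: [[-0.975, 0.221, 0.003], [0.221, 0.975, 0.001], [-0.003, 0.002, -1.0]]
wrist_force: [0.0, 4.2, 6.0]
gripper_width: 0.226
gripper_force: 30.0
```

```bash
python3 d.py
```

```text
t 10.325 pos [0.4685 0.029  0.0752]
err tool mm [ 1.2 -1.8  0.2] rot [0.0017 0.0031 0.0016]
F [ 0.9  4.1 -6. ] M [-1.4   0.45 -0.05] w 19.66965415427116 gf 29.995481162332
```

Request:
step_arm(linear=[[0, 0, -1.5], [0, 0, -1.5], [0, 0, -1.5], [0, 0, -1.5], [0, 0, 0]], delta_rot=[[0, 0, 0], [0, 0, 0], [0, 0, 0], [0, 0, 0], [0, 0, 0]], grip=[10, 10, 10, 10, 10])

```text
time_s: 10.95
tcp_pos: [0.4665, 0.0271, 0.0804]
ee_rot: [[-0.975, 0.223, -0.001], [0.223, 0.975, -0.0], [0.001, -0.001, -1.0]]
wrist_force: [-0.8, 2.0, -3.0]
gripper_width: 0.229
gripper_force: 30.0
```

```bash
python3 d.py
```

```text
t 10.95 pos [0.4665 0.0271 0.0804]
err tool mm [-0.4  0.5  5.4] rot [-0.0007 -0.0008 -0.0003]
F [1.2 1.8 3. ] M [-0.66  0.1   0.03] w 19.882442848745505 gf 29.98090321663767
```

Request:
step_arm(linear=[[0, 0, -2], [0, 0, -2], [0, 0, -2], [0, 0, -2], [0, 0, 0]], delta_rot=[[0, 0, 0], [0, 0, 0], [0, 0, 0], [0, 0, 0], [0, 0, 0]], grip=[10, 10, 10, 10, 10])

```text
time_s: 11.58
tcp_pos: [0.467, 0.0274, 0.0886]
ee_rot: [[-0.975, 0.223, 0.0], [0.223, 0.975, 0.0], [-0.0, 0.0, -1.0]]
wrist_force: [-0.2, -0.5, -4.9]
gripper_width: 0.228
gripper_force: 30.0
```

```bash
python3 d.py
```

```text
t 11.575 pos [0.467  0.0274 0.0886]
err tool mm [ 0.   0.1 13.6] rot [ 0.0002  0.0003 -0.0001]
F [ 0.1 -0.6  4.9] M [ 0.01 -0.02  0.01] w 19.79481596306512 gf 29.979476337321103
```

It's free, with only its weight (about 5 N) on the wrist. Lifting straight up 61 mm puts the foot about 24 mm above the housings.

Request:
step_arm(linear=[[0, 0, -6], [0, 0, -8], [0, 0, -10], [0, 0, -10], [0, 0, -10], [0, 0, -9], [0, 0, -5], [0, 0, -3], [0, 0, 0], [0, 0, 0]], delta_rot=[[0, 0, 0], [0, 0, 0], [0, 0, 0], [0, 0, 0], [0, 0, 0], [0, 0, 0], [0, 0, 0], [0, 0, 0], [0, 0, 0], [0, 0, 0]], grip=[10, 10, 10, 10, 10, 10, 10, 10, 10, 10])

```text
time_s: 12.82
tcp_pos: [0.4667, 0.0273, 0.1491]
ee_rot: [[-0.975, 0.223, -0.001], [0.223, 0.975, -0.0], [0.001, -0.0, -1.0]]
wrist_force: [-0.8, 0.0, -4.4]
gripper_width: 0.229
gripper_force: 30.0
```

```bash
python3 d.py
python3 - <<'E'
from h import *
s=capture("side")
for l in("locating_block","nest_mouth","mount_a7","loupe","test_block_a","mount_k1"):
    r=landmark_of("side",l); print(l,[(np.round(q["point"]).tolist(),round(q["score"],2)) for q in r[:3]])
print(proj(s,[.467,.0275,.083]))
cv2.imwrite("pics/s4.png",cv2.resize(s["img"][180:330,220:370],(600,600),interpolation=cv2.INTER_CUBIC)[:,:,::-1])
E
```

```text
t 12.825 pos [0.4667 0.0273 0.1491]
err tool mm [-0.3  0.3 74.1] rot [-0.0004 -0.0007 -0.0001]
F [ 0.8 -0.2  4.4] M [-0.01 -0.09  0.03] w 19.91410227395597 gf 29.97945733135566
locating_block [([282.0, 250.0], 0.65)]
nest_mouth [([397.0, 322.0], 0.79), ([289.0, 212.0], 0.71), ([286.0, 261.0], 0.6)]
mount_a7 [([311.0, 264.0], 0.78)]
loupe [([265.0, 324.0], 0.94)]
test_block_a [([235.0, 290.0], 0.73)]
mount_k1 [([323.0, 312.0], 0.59)]
[283.15939428 250.54947046]
```

View pics/s4.png

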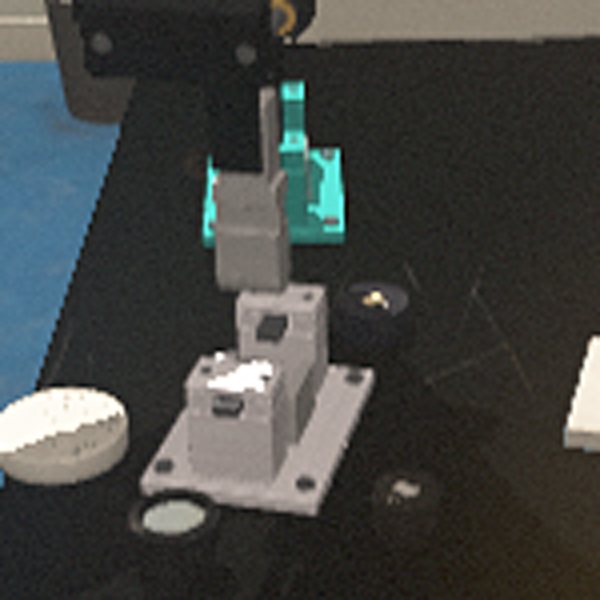

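The block is held upright with its foot at crop (252,288), i.e. (283,252), clear above the nest. The foot lands within about a pixel of where it should be, and the bystanders are in place. Handing in.

```bash
python3 -c "
from station import *
print(finish_job())"
```

```text
the job is handed in; nothing more can be done
None
```

I rocked the locating block free of both keepers, lifted it straight out, and handed the job in at about 13 s with it gripped upright, its foot about 24 mm above the housings and the bystanders where they were.

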